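Put away spice tubes and coffee pods

ROBOT

A 7-joint arm with a two-finger parallel gripper is mounted at the origin on the work surface. World frame = base frame: x ahead of the robot, y to its left, z up, the work surface at z = 0. Lengths are in mm, angles in rad, forces in N, time in s.
With the tool pointing down it reaches from about 400 to 750 mm from the base axis. Payload 19.5 kg.
Tool frame: the origin (TCP) lies at the centre of the arm's flange, where the gripper is bolted on; the fingertips stand 173 mm ahead of it and the grasp point (between the pads) lies 155 mm ahead of it; z points along the fingers, y is the line along which they close (so a half turn about z gives the same grasp; the last joint's range is limited). The gripper opens to 85 mm and grips with 20 to 120 N. Pads are 22 mm wide; open, the fingers measure 114 mm over their backs; the gripper's body (76 mm by 85 mm) begins 54 mm behind the grasp point. The pads swing forward as they close: fully open they stand 13 mm farther back than shut.
Start: joints at [-1.347, 0.707, -0.028, 1.485, 0.022, 0.951, -0.075], TCP at [151.035, 554.801, 404.668] pointing down, gripper open.
Joint ranges: [-2.71, 2.71], [-0.32, 2.16], [-1.57, 1.52], [0, 2.45], [-1.46, 4.6], [0, 2.02], [-2.83, 2.83]. Speed limits (rad/s): [1.89, 1.89, 2.57, 2.57, 3.01, 3.01, 3.01].

INTERFACE

Orientations are given as a rotation vector (axis times angle).
In Python, from cell import arm gives the robot as it stands.
- The arm moves only by the tool send_rows, never from a script. Its argument "rows" is a list of rows, each a list of 7 numbers: the opening, from -1 (shut) to 1 (fully open), then the shift along the tool's x, y, z in parts of the range, where 1.0 means 60 cm, then the turn, a rotation vector about the tool's x, y, z in parts of the range, where 1.0 means pi rad. A call has 1 to 5 rows; each row is the pose to reach, as a shift and turn from the pose commanded when the call began, along the tool's axes at that moment; what a row does not reach only later rows make up. A row lasts 1/8 s, in which the tool goes at most 62.5 mm and 10.7 degrees, less where a joint would pass 70% of its speed; a pose out of reach is approached as far as the arm can. A shift or turn number past 1, either way, is cut back to 1. A call with a gripper value outside its range is refused whole. The fingers move at their own pace and stop on an object; "newtons" is the grip in N (left out, the last holds). Time passes only in rows, so rows that repeat a pose let the fingers close. It gives the time, the measured TCP pose, the force, the opening and the grip force at its end, in the units of the state.
- arm.read_state(): the state, without advancing time (a new reading comes with each control period).
- arm.camera(name): name is "side" or "top" or "wrist"; returns the picture (420x560x3 uint8, red, green, blue); there is no depth.
- arm.calibration(name): a dict with "fx", "fy", "cx", "cy" (pixels), "R" (3x3) and "t" (3): a world point X has camera coordinates R X + t. Camera axes: x right, y down, z forward; pixel columns grow to the right and rows downward; lengths in mm; the calibration is good to about 2 mm. A picture is of the moment at which its call begins: read the wrist's pose just before it. calibration takes no time and is no camera call; for the wrist camera it gives the pose at the moment of the call.
- arm.close_job(): hands the job in; it is judged then, once.
Trained networks look in the newest picture that a camera, given by its name, has taken for a name from the list of things; names that differ only in an ending like _2 or _b are one class to them, and where a whole thing is asked for, a point or a joint stands for the part that bears it (a point fixed in the world has none). Each returns a list of dicts, best first, with "p" (0 to 1); they miss things now and then, are a little off and sometimes report something else, mostly with a low value. They report only what shows in the picture. A call takes as long as a camera call. They do not tell look-alikes from the thing itself.
- arm.search_frame(name, camera): "rect" ([centre column, centre row, width, height] in pixels, round what is visible of it).
- arm.tip_of(name, camera): "uv" ([column, row] in pixels: a listed point, or the origin of a listed thing).
The state is a dict: "time_s": time; "joint_positions": joint angles; "joint_velocities": joint speeds; "joint_efforts": joint torques, N m; "eef_pos": TCP position; "ee_rot": TCP orientation; "ft_force": force on the tool from outside, world axes, zero at the start; "wrist_torque": the same for the moment, N m; "gripper_width": opening from 0.0 (shut) to 1.0 (fully open); "gripper_force": force on a finger pad.
Only numpy, scipy, OpenCV 4.12 (cv2) and the standard library are available. Lean on these libraries where they do the work, as an engineer would, in place of code of your own. Each camera call takes 0.05 s, during which the arm holds its last target. There are 200 camera calls.

TASK

Tidy the kitchen counter: stand all three spice tubes upright on the floor of the round steel caddy, side by side, and set the large coffee pod lid up and flat in the large wooden tray and the small pod likewise in the small tray. The tubes are glass, so do not drop or topple them, and leave the salt shaker and the cookie jar where they stand.

Things in the scene. Friction and masses are not known exactly. Their poses are not given: they have to be found in the camera images.
- tube_a: slim spice tube standing upright, one of three alike and interchangeable: amber glass cylinder 30 mm in diameter with a steel cap 31 mm in diameter (top 24 mm); 110 mm high in all, about 70 g, rigid; origin at the centre of its underside, z up along the tube
- tube_b: slim spice tube standing upright, one of three alike and interchangeable: amber glass cylinder 30 mm in diameter with a steel cap 31 mm in diameter (top 24 mm); 110 mm high in all, about 70 g, rigid; origin at the centre of its underside, z up along the tube
- tube_c: slim spice tube standing upright, one of three alike and interchangeable: amber glass cylinder 30 mm in diameter with a steel cap 31 mm in diameter (top 24 mm); 110 mm high in all, about 70 g, rigid; origin at the centre of its underside, z up along the tube
- pod_large: larger of two coffee pods, standing lid up: black plastic cup tapering from 42 mm diameter at the foot to 48 mm, with a rim 56 mm in diameter and 5 mm thick at the top with a foil lid; 46 mm high, about 30 g; grip it by the rim; origin at the centre of its underside, z up
- pod_small: smaller of two coffee pods, same make, standing lid up: foot 28 mm in diameter tapering to 30 mm, rim 38 mm in diameter and 5 mm thick at the top with a foil lid; 34 mm high, about 15 g; grip it by the rim; origin at the centre of its underside, z up
- caddy: round open steel caddy, fixed to the counter: outer diameter 100 mm, inner diameter 92 mm, rim 55 mm above the counter, flat inner floor 4 mm above the counter; three tubes fit in it side by side in a triangle; origin at the centre of its underside on the counter, z up
- tray_large: larger of two shallow square wooden trays with a pale cork floor, fixed to the counter: 88 mm square outside, 78 mm inside, walls 5 mm thick and 14 mm high, inner floor 5 mm above the counter; origin at the centre of its underside, x and y along its sides, z up
- tray_small: smaller of two shallow square wooden trays with a pale cork floor, fixed to the counter: 66 mm square outside, 56 mm inside, walls 5 mm thick and 14 mm high, inner floor 5 mm above the counter; origin at the centre of its underside, x and y along its sides, z up
- shaker: bystander: blue ceramic salt shaker, waisted, 46 mm in diameter at the foot, 80 mm high, 150 g, loose; stands among the work and must stay where it is; origin at the centre of its underside
- jar: bystander: cookie jar 110 mm in diameter, 140 mm high, loose, at the right-hand edge of the work; must stay where it is; origin at the centre of its underside
Not all that is in view belongs to the job. Leave any orange or red look-alike of the tray_large alone.

How it is judged:
By the outcome, as a careful person would: the job done as asked, in the order asked, and still so for the second after the job is handed in, with the robot touching nothing.
It also fails if it takes over 134 s, if anything falls off the work surface, if the arm or the gripper's body presses on something with over 40 N, if the wrist force passes 120 N, or if a joint passes its speed limit or range.

## Working session

There is one attempt and no reset: what is moved stays moved. The work goes in short steps, Python scripts to look and compute and a tool call to move; the robot and the scene stay as the last step left them, time stands still between calls to the robot, and variables do not carry over. Pictures are saved under pics/ and viewed, at most 14 in all, crops included, and the job is handed in when it is done.

Besides the shell and the picture viewer there is one more tool, called after ">>>" as name(argument=value, ...) on one line, values as JSON. send_rows: Moves the arm, as the interface text tells. Its arguments: {"type":"object","properties":{"rows":{"type":"array","items":{"type":"array","items":{"type":"number"}}},"newtons":{"type":"number"}},"required":["rows"]}

```bash
mkdir -p pics; ls; python3 - <<'E'
from cell import arm
import cv2,numpy as np
s=arm.read_state();print(s)
ims=[]
for c in["side","top","wrist"]:
    im=arm.camera(c);cv2.imwrite(f"pics/{c}0.png",im[:,:,::-1])
    k=arm.calibration(c);print(c,k['fx'],k['cx'],k['cy'],np.round(k['R'],3).tolist(),np.round(k['t'],1), 'pos',np.round(-np.array(k['R']).T@k['t']))
    for n in["tube_a","pod_large","pod_small","caddy","tray_large","tray_small","shaker","jar"]:
        print(n,[(np.round(d['uv'],1).tolist(),round(d['p'],2)) for d in arm.tip_of(n,c)][:6])
E
```

```text
pics
{'time_s': 0.0, 'joint_positions': array([-1.34668715,  0.70709536, -0.02758395,  1.48495225,  0.02201146,
        0.95091334, -0.07548584]), 'joint_velocities': array([ 0.00054991, -0.00055939, -0.00014621, -0.00199111,  0.00031553,
       -0.00026309,  0.00131932]), 'joint_efforts': array([-7.40544488e-05, -8.83228755e+01,  1.23567335e+00, -2.36152446e+01,
        1.70862844e-02,  6.78055847e-03, -4.23469729e-06]), 'eef_pos': array([151.03836628, 554.74397921, 404.24306356]), 'ee_rot': array([-4.16301560e-01, -3.11380959e+00,  1.66949907e-03]), 'ft_force': array([ 1.43279728, -0.21448425,  0.84165398]), 'wrist_torque': array([ 0.01529275,  0.02320762, -0.04695715]), 'gripper_force': 0.0, 'gripper_width': 0.9947639966338447}
side 420.8576693971202 277.45839155814866 205.5703737599116 [[0.949, -0.316, -0.006], [-0.17, -0.495, -0.852], [0.266, 0.809, -0.524]] [-622.8   76.2 1163.1] pos [  294. -1100.   670.]
tube_a [([224.7, 223.4], 0.8), ([213.1, 188.4], 0.65), ([212.4, 150.4], 0.59)]
pod_large [([209.3, 272.6], 0.83)]
pod_small [([278.6, 282.1], 0.68)]
caddy [([277.6, 196.5], 0
[... 459 characters left out ...]
]
tube_a [([123.8, 240.3], 0.72), ([293.6, 258.7], 0.53), ([217.1, 255.8], 0.47)]
pod_large [([361.0, 294.2], 0.57)]
pod_small [([395.6, 237.5], 0.6)]
caddy [([257.7, 196.3], 0.64)]
tray_large [([212.9, 300.9], 0.97), ([123.9, 200.7], 0.96), ([232.3, 123.8], 0.93), ([185.5, 210.4], 0.71), ([188.0, 156.5], 0.58)]
tray_small [([149.2, 297.5], 0.64), ([470.2, 279.1], 0.45)]
shaker [([318.7, 199.1], 0.73)]
jar [([466.2, 281.6], 0.6)]
wrist 295.836443118937 281.0863355233928 205.2621584502773 [[0.263, 0.965, -0.001], [0.924, -0.252, 0.288], [0.278, -0.077, -0.958]] [-574.5  -38.   378.8] pos [ 81. 574. 373.]
tube_a []
pod_large []
pod_small []
caddy []
tray_large []
tray_small []
shaker []
jar []
```

View pics/top0.png

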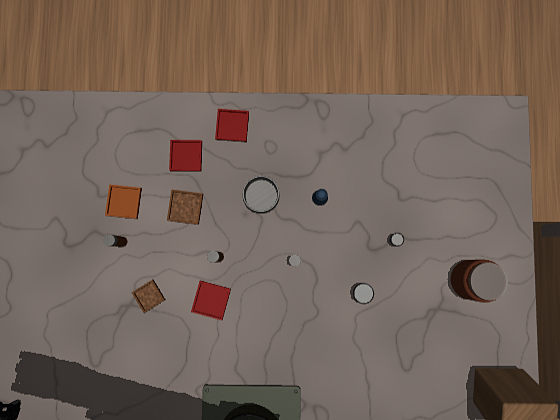

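View pics/side0.png

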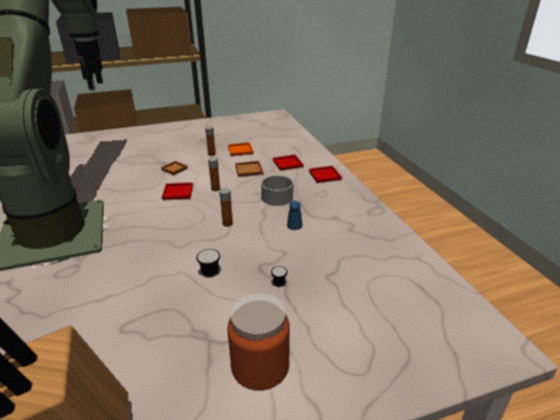

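The top view shows tubes at about (115,241), (216,257) and (293,260), and pods at (396,240) and (362,293). The caddy is at (261,196), the real cork trays at (185,207) and (149,296), and the shaker at (320,197). The red and orange trays are look-alikes. The side view agrees. Next I triangulate.

```bash
cat > h.py <<'E'
from cell import arm
import cv2,numpy as np
from scipy.spatial.transform import Rotation as Ro
def ray(k,uv):
    R=np.array(k['R']);t=np.array(k['t'])
    d=R.T@np.array([(uv[0]-k['cx'])/k['fx'],(uv[1]-k['cy'])/k['fy'],1]);return -R.T@t,d/np.linalg.norm(d)
def tri(ks,uvs):
    A=np.zeros((3,3));b=np.zeros(3)
    for k,uv in zip(ks,uvs):
        c,d=ray(k,uv);P=np.eye(3)-np.outer(d,d);A+=P;b+=P@c
    return np.linalg.solve(A,b)
def plane(k,uv,z):
    c,d=ray(k,uv);return c+d*(z-c[2])/d[2]
def proj(k,X):
    p=np.array(k['R'])@X+k['t'];return np.array([k['fx']*p[0]/p[2]+k['cx'],k['fy']*p[1]/p[2]+k['cy']])
def local(X):
    s=arm.read_state();R=Ro.from_rotvec(s['ee_rot']).as_matrix()
    return R.T@(np.array(X)-s['eef_pos'])
E
python3 - <<'E'
from h import *
T,S=arm.calibration('top'),arm.calibration('side')
for n,t,s in[("tubeA",(123.8,240.3),(212.4,150.4)),("tubeB",(217.1,255.8),(213.1,188.4)),("tubeC",(293.6,258.7),(224.7,223.4)),
 ("podL",(361,294.2),(209.3,272.6)),("podS",(395.6,237.5),(278.6,282.1)),("caddy",(257.7,196.3),(277.6,196.5)),("trayL",(185.5,210.4),(251.3,171.1)),
 ("trayS",(149.2,297.5),(172.7,169)),("shaker",(318.7,199.1),(290.6,228.8)),("jar",(466.2,281.6),(259.7,364.7))]:
    print(n,np.round(tri([T,S],[t,s]),1),np.round(plane(T,t,0),1),np.round(plane(S,s,0),1))
print('caddyrim',plane(T,(261,195.5),55),'lid',plane(T,(362,293.5),46),plane(T,(396.5,240),34))
for t in[(110,240),(214,257),(293.5,260.5)]:print(plane(T,t,110))
s=arm.read_state();print(Ro.from_rotvec(s['ee_rot']).as_matrix().round(3))
k=arm.calibration('wrist');R=Ro.from_rotvec(s['ee_rot']).as_matrix()
print('cam in tool',(R.T@(-k['R'].T@k['t']-s['eef_pos'])).round(1),(k['R']@R).round(3).tolist())
E
```

```text
tubeA [518.8 359.   20.4] [520.  365.3   0. ] [525.5 404.9   0. ]
tubeB [4.749e+02 1.039e+02 4.000e-01] [479.8 103.2   0. ] [470.1 105.5   0. ]
tubeC [ 4.682e+02 -1.090e+02  4.000e-01] [ 474.3 -110.     0. ] [ 462.2 -107.5    0. ]
podL [ 380.3 -297.9   -5.3] [ 378.9 -297.     0. ] [ 381.3 -304.5    0. ]
podS [ 532.6 -392.8    1.6] [ 536.5 -394.1    0. ] [ 529.3 -390.6    0. ]
caddy [651.3  -7.6  -3. ] [648.1  -7.1   0. ] [652.7 -12.6   0. ]
trayL [614.7 194.4  -4.4] [605.9 195.3   0. ] [621.1 184.9   0. ]
trayS [362.  287.7   2. ] [362.9 288.1   0. ] [361.3 292.1   0. ]
shaker [ 640.  -178.7  -11.2] [ 642.1 -179.     0. ] [ 630.6 -193.6    0. ]
jar [ 420.3 -590.9   -6.7] [ 416.8 -587.8    0. ] [ 422.7 -596.5    0. ]
caddyrim [643.38516949 -19.17146363  55.        ] lid [ 383.4396462  -293.12971998   46.        ] [ 527.98868586 -389.34744372   34.        ]
[515.96976262 366.48605034 110.        ]
[475.35860968  96.35001701 110.        ]
[ 468.78634315 -108.33663503  110.        ]
[[-0.965  0.263 -0.   ]
 [ 0.263  0.965 -0.   ]
 [ 0.    -0.    -1.   ]]
cam in tool [72.7 -0.2 31.4] [[-0.0, 1.0, 0.001], [-0.958, 0.0, -0.288], [-0.288, -0.001, 0.958]]
```

The manual's scale: shifts go in shares of 60 cm and turns go in shares of pi rad. Converting my numbers, -405 mm / 600 = -0.675, -87 mm / 600 = -0.145.

>>> send_rows(rows=[[1, -0.675, -0.145, 0, 0, 0, 0], [1, -0.675, -0.145, 0, 0, 0, 0], [1, -0.675, -0.145, 0, 0, 0, 0], [1, -0.675, -0.145, 0, 0, 0, 0], [1, -0.675, -0.145, 0, 0, 0, 0]])

```text
time_s: 1.98
eef_pos: [430.3, 410.0, 404.8]
ee_rot: [0.416, 3.114, 0.0]
ft_force: [-0.2, 1.0, -0.1]
gripper_width: 1.001
gripper_force: 0.0
```

Converted, -98 mm / 600 = -0.1633, -21 mm / 600 = -0.035.

>>> send_rows(rows=[[1, -0.1633, -0.035, 0, 0, 0, 0], [1, -0.1633, -0.035, 0, 0, 0, 0], [1, -0.1633, -0.035, 0, 0, 0, 0]])

```text
time_s: 2.35
eef_pos: [519.8, 363.1, 404.1]
ee_rot: [0.422, 3.112, -0.002]
ft_force: [-0.9, 0.6, 0.3]
gripper_width: 1.0
gripper_force: 0.0
```

```bash
cat >> h.py <<'E'
def look(names,fn=None):
    s=arm.read_state();k=arm.calibration('wrist');im=arm.camera('wrist')
    if fn:cv2.imwrite('pics/'+fn,im[:,:,::-1])
    print('tcp',s['eef_pos'].round(1),'t',round(s['time_s'],2))
    r={}
    for n in names:
        r[n]=[(d['uv'],d['p']) for d in arm.tip_of(n,'wrist')]
        b=[(np.round(d['rect'],1).tolist(),round(d['p'],2)) for d in arm.search_frame(n,'wrist')]
        print(n,'tip->z0',[(np.round(u,1).tolist(),plane(k,u,0).round(1).tolist(),round(p,2)) for u,p in r[n]],'rect',b)
    return k,im
E
python3 -c "
from h import *
k,im=look(['tube_a','tray_small','tray_large','caddy'],'w1.png')
np.save('k1.npy',k,allow_pickle=True)"
```

```text
tcp [519.8 363.1 404.1] t 2.35
tube_a tip->z0 [([278.7, 169.4], [511.4, 361.4, 0.0], 0.8), ([77.1, 200.2], [480.1, 95.7, 0.0], 0.63)] rect [([285.6, 185.5, 36.5, 44.4], 0.77)]
tray_small tip->z0 [([185.1, 67.2], [368.1, 289.2, 0.0], 0.82)] rect [([183.4, 64.5, 89.3, 90.3], 0.8), ([183.4, 272.1, 77.9, 64.7], 0.3)]
tray_large tip->z0 [([219.6, 353.8], [764.7, 195.4, -0.0], 0.97), ([186.7, 271.1], [616.1, 197.3, 0.0], 0.89), ([304.5, 246.9], [624.2, 366.7, 0.0], 0.87), ([48.3, 101.3], [359.5, 118.8, 0.0], 0.77)] rect [([183.3, 272.9, 79.6, 67.5], 0.82), ([46.5, 101.3, 88.1, 83.4], 0.81), ([306.2, 249.9, 72.6, 70.9], 0.74), ([133.3, 407.7, 6.8, 19.2], 0.65), ([216.1, 344.9, 62.1, 39.5], 0.57)]
caddy tip->z0 [([60.0, 323.9], [648.8, -17.5, 0.0], 0.97)] rect [([44.9, 329.4, 89.8, 68.6], 0.61)]
```

View pics/w1.png

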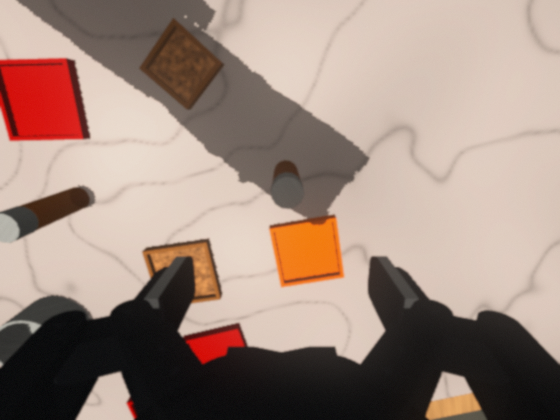

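The wrist view has tube A's cap top at about (287,190) and its base at about (279,168). The small tray is at (183,65), the large tray at (183,271) and the orange look-alike at (306,250).

```bash
python3 -c "
from h import *
k=np.load('k1.npy',allow_pickle=True).item()
print('cap',plane(k,(287,190),110),'trayS',plane(k,(182,65),14),'trayL',plane(k,(183,270),14))
T=arm.calibration('top')
print('tri trayL',tri([k,T],[(183,271),(185.5,207)]),'trayS',tri([k,T],[(182,66),(149,296.5)]),'tubeA cap',tri([k,T],[(287,190),(109,240)]))
im=cv2.imread('pics/w1.png');c=im[140:230,240:340];cv2.imwrite('pics/c1.png',cv2.resize(c,None,fx=6,fy=6,interpolation=3))
print(local([515,362,300]))
"
```

```text
cap [513.47076627 369.73544279 110.        ] trayS [368.18484325 290.20930443  14.        ] trayL [606.94925473 199.98189047  14.        ]
tri trayL [614.13891762 194.4280997    3.43632781] trayS [366.40391206 287.45586867   4.19937111] tubeA cap [515.28307239 369.95720103 106.03401081]
[  1.25481872  -4.04374467 104.81021476]
```

View pics/c1.png

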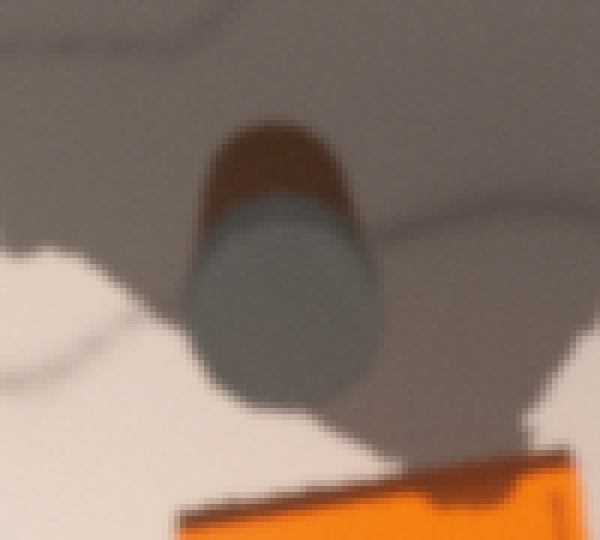

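Converted, 100 mm / 600 = 0.1667, 60 mm / 600 = 0.1.

>>> send_rows(rows=[[1, 0.01, 0.0083, 0, 0, 0, 0], [1, 0.01, 0.0083, 0.1, 0, 0, 0], [1, 0.01, 0.0083, 0.1667, 0, 0, 0], [1, 0.01, 0.0083, 0.1667, 0, 0, 0]])

```text
time_s: 3.3
eef_pos: [512.5, 371.8, 302.8]
ee_rot: [-0.415, -3.111, 0.005]
ft_force: [-0.2, -1.0, 1.0]
gripper_width: 1.002
gripper_force: 0.0
```

```bash
python3 -c "
from h import *
k,im=look(['tube_a'],'w2.png')
np.save('k2.npy',k,allow_pickle=True)
c=im[:,:,::-1][100:400,100:460];cv2.imwrite('pics/c2.png',cv2.resize(c,None,fx=2,fy=2))
for z in (0,110):print(proj(k,np.array([515.5,370,z])))
"
```

```text
tcp [512.5 371.8 302.8] t 3.3
tube_a tip->z0 [([277.2, 200.2], [514.2, 366.1, 0.0], 0.81), ([6.2, 234.0], [477.6, 97.7, 0.0], 0.68)] rect [([279.0, 231.2, 55.8, 85.2], 0.92), ([11.7, 237.3, 23.3, 37.7], 0.75)]
[281.54698869 200.39662968]
[281.08949819 250.15942561]
```

View pics/c2.png

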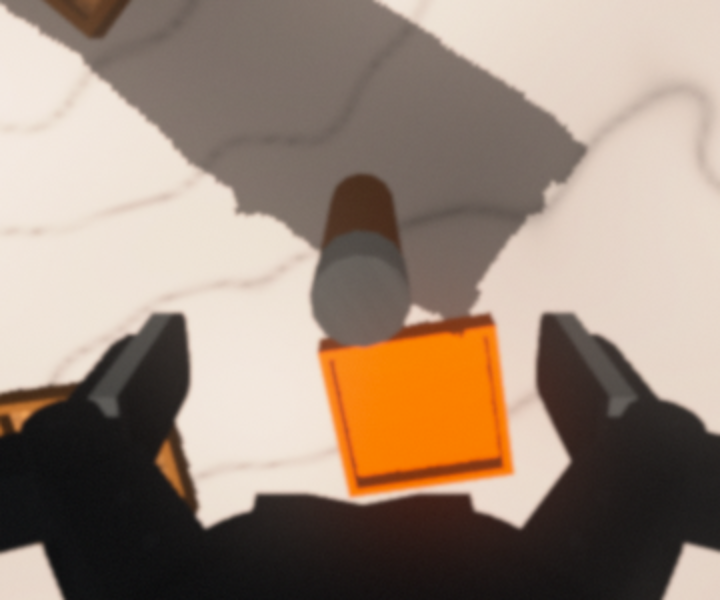

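Cap A appears at (280,249), within a pixel of the prediction. I descend, grasp and check.

Converted, 70 mm / 600 = 0.1167, -1.5 mm / 600 = -0.0025.

>>> send_rows(rows=[[1, -0.005, -0.0025, 0.0583, 0, 0, 0], [1, -0.005, -0.0025, 0.1167, 0, 0, 0], [1, -0.005, -0.0025, 0.1167, 0, 0, 0], [-0.1, -0.005, -0.0025, 0.1167, 0, 0, 0], [-0.1, -0.005, -0.0025, 0.1167, 0, 0, 0]], newtons=35)

```text
time_s: 4.08
eef_pos: [516.0, 369.6, 236.5]
ee_rot: [0.416, 3.112, 0.003]
ft_force: [0.6, 0.5, 0.1]
gripper_width: 0.609
gripper_force: 0.0
```

>>> send_rows(rows=[[-1, 0, 0, 0, 0, 0, 0], [-1, 0, 0, 0, 0, 0, 0], [-1, 0, 0, 0, 0, 0, 0], [-1, 0, 0, 0, 0, 0, 0]])

```text
time_s: 4.58
eef_pos: [515.9, 369.5, 235.7]
ee_rot: [0.416, 3.113, 0.001]
ft_force: [-1.0, -0.8, 8.5]
gripper_width: 0.348
gripper_force: 33.8
```

Converted, -135 mm / 600 = -0.225, -115 mm / 600 = -0.1917, -0.266 rad / 3.1416 = -0.0847.

>>> send_rows(rows=[[-1, 0, 0, -0.05, 0, 0, 0], [-1, 0, 0, -0.1333, 0, 0, 0], [-1, -0.0333, -0.05, -0.1917, 0, 0, -0.0318], [-1, -0.0833, -0.1333, -0.1917, 0, 0, -0.0847], [-1, -0.1333, -0.225, -0.1917, 0, 0, -0.0847]])

```text
time_s: 5.2
eef_pos: [557.6, 216.7, 350.4]
ee_rot: [-0.006, 3.141, 0.001]
ft_force: [2.4, -1.0, -0.8]
gripper_width: 0.352
gripper_force: 34.8
```

Converted, -157 mm / 600 = -0.2617, -140 mm / 600 = -0.2333.

>>> send_rows(rows=[[-1, -0.0167, -0.0833, 0, 0, 0, 0], [-1, -0.0333, -0.1667, 0, 0, 0, 0], [-1, -0.05, -0.2333, 0, 0, 0, 0], [-1, -0.0533, -0.2617, 0, 0, 0, 0], [-1, -0.0533, -0.2617, 0, 0, 0, 0]])

```text
time_s: 5.82
eef_pos: [589.4, 60.7, 349.9]
ee_rot: [0.002, 3.142, -0.0]
ft_force: [-0.9, 1.1, -1.0]
gripper_width: 0.351
gripper_force: 34.8
```

```bash
python3 -c "
from h import *
k,im=look(['tube_a','caddy','tray_large'],'w3.png')
np.save('k3.npy',k,allow_pickle=True)
print(arm.read_state()['ee_rot'])
"
```

```text
tcp [589.4  60.7 349.9] t 5.83
tube_a tip->z0 [([278.7, 221.2], [631.5, 57.2, 0.0], 0.94), ([107.9, 64.4], [467.6, -110.2, 0.0], 0.91), ([317.9, 73.1], [475.8, 96.6, 0.0], 0.67)] rect [([279.5, 276.1, 83.7, 147.3], 0.93), ([61.5, 46.8, 122.5, 73.5], 0.67), ([335.0, 59.1, 61.2, 67.6], 0.63)]
caddy tip->z0 [([212.4, 235.4], [648.9, -19.7, 0.0], 0.77)] rect [([202.9, 244.6, 107.5, 98.1], 0.97)]
tray_large tip->z0 [([400.2, 206.9], [614.6, 194.1, 0.0], 0.63)] rect [([532.1, 216.9, 55.2, 81.9], 0.73), ([398.6, 323.7, 77.7, 65.6], 0.68), ([406.4, 210.1, 102.2, 90.6], 0.67)]
[ 2.06791481e-03 -3.14152492e+00 -5.85246049e-05]
```

View pics/w3.png

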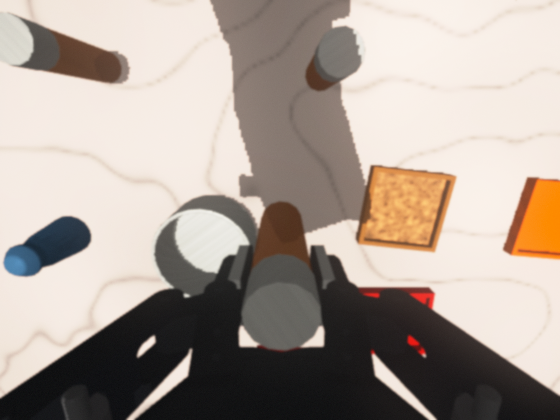

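The wrist view shows the held tube upright with its base at (283,215), and the caddy rim centred near (205,245). The tube on the left is at (60,50), the other at (335,60), the shaker at (50,245) and the large tray at (407,208).

```bash
python3 -c "
from h import *
k=np.load('k3.npy',allow_pickle=True).item()
for c in [(648.9,-19.7),(648,-17),(645,-19)]:
  a=np.arange(0,6.28,.01);P=np.array([proj(k,np.array([c[0]+50*np.cos(t),c[1]+50*np.sin(t),55])) for t in a]);print(c,P.min(0),P.max(0))
print('trayL',plane(k,(407,208),14), 'tube base exp',[proj(k,np.array([589.4,60.7,z])) for z in (114,120,224)])
k1=np.load('k1.npy',allow_pickle=True).item()
T=arm.calibration('top')
print('caddy tri',tri([k,T],[(205,245),(261,195.5)]))
im=cv2.imread('pics/w3.png')
cv2.imwrite('pics/c3.png',cv2.resize(im[180:310,140:270],None,fx=4.5,fy=4.5))
"
```

```text
(648.9, -19.7) [148.61572179 208.38543796] [250.8779145  300.99630885]
(648, -17) [151.26365222 207.46105037] [253.59783873 300.23911094]
(645, -19) [148.81245361 204.37944688] [251.47010034 297.71332239]
trayL [611.51341195 195.66926914  14.        ] tube base exp [array([281.90254707, 219.91909918]), array([281.91873079, 222.74262392]), array([282.46439875, 317.9436233 ])]
caddy tri [645.34184861 -18.68339708  35.82869819]
```

View pics/c3.png

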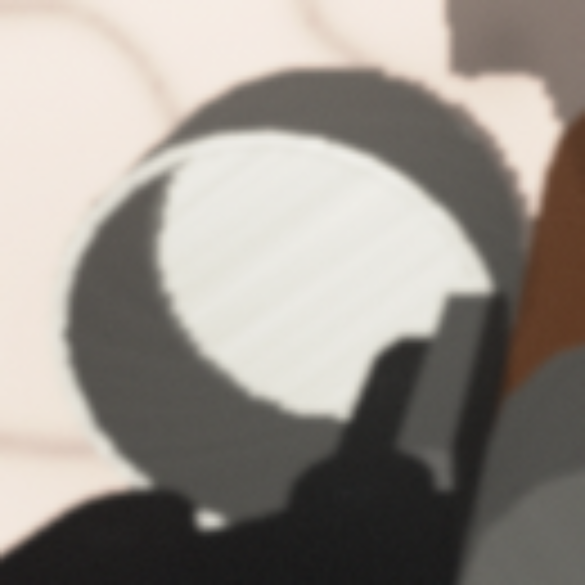

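```bash
python3 -c "
from h import *
from scipy.optimize import least_squares
k=np.load('k3.npy',allow_pickle=True).item()
a=np.arange(0,6.28,.01)
def f(c):
  E=lambda z:np.array([proj(k,np.array([c[0]+50*np.cos(t),c[1]+50*np.sin(t),z])) for t in a])
  r=E(55);b=E(0)
  return np.array([r[:,0].min()-153.8,r[:,1].min()-208.9,b[:,1].min()-195.2,b[:,0].max()-257.3])
s=least_squares(f,[648,-17],diff_step=1e-3);print(s.x,s.fun)
"
```

```text
[650.03209872 -15.98509864] [-1.23261101  0.6378735  -0.59794809  1.46505248]
```

Converted, -72.5 mm / 600 = -0.1208, -55.5 mm / 600 = -0.0925.

>>> send_rows(rows=[[-1, -0.0667, -0.05, 0, 0, 0, 0], [-1, -0.1208, -0.0925, 0, 0, 0, 0], [-1, -0.1208, -0.0925, 0, 0, 0, 0], [-1, -0.1208, -0.0925, 0.0667, 0, 0, 0], [-1, -0.1208, -0.0925, 0.0667, 0, 0, 0]])

```text
time_s: 6.8
eef_pos: [661.1, 6.5, 307.8]
ee_rot: [0.002, -3.137, 0.0]
ft_force: [0.2, 1.1, 0.3]
gripper_width: 0.351
gripper_force: 34.8
```

```bash
python3 -c "
from h import *
k,im=look(['caddy'],'w4.png')
cv2.imwrite('pics/c4.png',im[100:400,130:430,::-1])
for z in (74,180):print(proj(k,np.array([662,5,z])))
"
```

```text
tcp [661.1   6.5 307.8] t 6.8
caddy tip->z0 [([487.5, 148.1], [615.0, 196.2, 0.0], 0.72), ([252.0, 184.9], [649.9, -21.9, 0.0], 0.65)] rect [([250.6, 192.7, 130.8, 121.5], 0.92)]
[279.8050512 223.3446613]
[278.4888112  317.83656311]
```

View pics/c4.png

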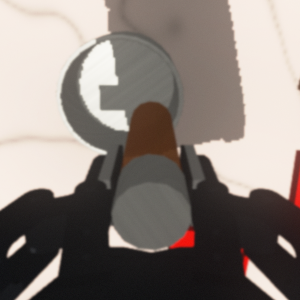

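The caddy rim spans columns 190–313, so its centre is at about (251,192) and y ≈ -17.5. The tube base is inside the rim's opening. I shift 2.5 mm and lower.

Converted, 67 mm / 600 = 0.1117, -2.5 mm / 600 = -0.0042.

>>> send_rows(rows=[[-1, 0, -0.0042, 0.0333, 0, 0, 0], [-1, 0, -0.0042, 0.075, 0, 0, 0], [-1, 0, -0.0042, 0.1033, 0, 0, 0], [-1, 0, -0.0042, 0.1117, 0, 0, 0], [-1, 0, -0.0042, 0.1117, 0, 0, 0]])

```text
time_s: 7.58
eef_pos: [662.1, 3.3, 243.3]
ee_rot: [-0.0, 3.141, -0.0]
ft_force: [1.1, -0.8, -0.7]
gripper_width: 0.351
gripper_force: 34.8
```

>>> send_rows(rows=[[-1, 0, 0, 0.0033, 0, 0, 0], [-1, 0, 0, 0.0058, 0, 0, 0], [-1, 0, 0, 0.0058, 0, 0, 0]])

```text
time_s: 7.95
eef_pos: [662.1, 3.2, 239.7]
ee_rot: [-0.0, 3.141, -0.0]
ft_force: [-0.0, -0.3, 4.4]
gripper_width: 0.351
gripper_force: 35.0
```

Converted, -100 mm / 600 = -0.1667, -40 mm / 600 = -0.0667.

>>> send_rows(rows=[[0.2, 0, 0, 0, 0, 0, 0], [0.5, 0, 0, 0, 0, 0, 0], [1, 0, 0, 0, 0, 0, 0], [1, 0, 0, -0.0667, 0, 0, 0], [1, 0, 0, -0.1667, 0, 0, 0]])

```text
time_s: 8.57
eef_pos: [661.6, 3.2, 339.2]
ee_rot: [0.001, -3.139, 0.0]
ft_force: [0.8, -0.7, 0.0]
gripper_width: 1.002
gripper_force: 0.0
```

Converted, 186.5 mm / 600 = 0.3108, 180 mm / 600 = 0.3.

>>> send_rows(rows=[[1, 0.1, 0.05, -0.0167, 0, 0, 0], [1, 0.2, 0.1, -0.0167, 0, 0, 0], [1, 0.3, 0.15, -0.0167, 0, 0, 0], [1, 0.3108, 0.1558, -0.0167, 0, 0, 0], [1, 0.3108, 0.1558, -0.0167, 0, 0, 0]])

```text
time_s: 9.2
eef_pos: [474.7, 97.5, 349.7]
ee_rot: [-0.003, 3.141, -0.0]
ft_force: [0.8, -0.4, -0.5]
gripper_width: 0.997
gripper_force: 0.0
```

```bash
python3 -c "
from h import *
k,im=look(['tube_a','caddy'],'w5.png')
np.save('k5.npy',k,allow_pickle=True)
cv2.imwrite('pics/c5.png',im[:,:,::-1])
"
```

```text
tcp [474.7  97.5 349.7] t 9.2
tube_a tip->z0 [([203.3, 332.7], [669.8, -3.2, 0.0], 0.9), ([92.3, 176.0], [464.8, -109.2, 0.0], 0.88)] rect [([52.6, 197.3, 105.2, 67.0], 0.96), ([202.3, 346.6, 28.4, 35.2], 0.61), ([284.6, 207.2, 40.0, 63.1], 0.6)]
caddy tip->z0 [([188.8, 319.9], [650.3, -20.2, 0.0], 0.83), ([92.7, 180.2], [469.5, -109.6, 0.0], 0.38)] rect [([204.2, 321.2, 50.1, 69.5], 0.58), ([283.6, 206.9, 38.3, 64.0], 0.21)]
```

View pics/c5.png

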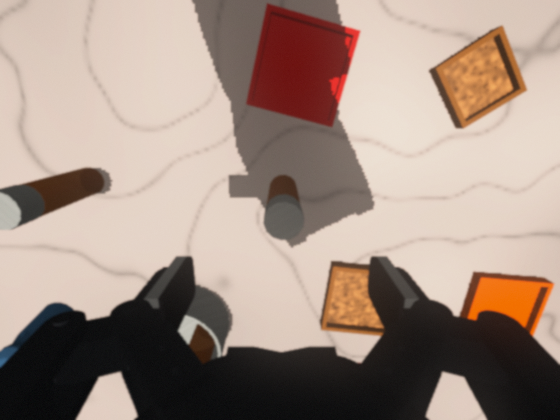

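Tube B's cap is at (284.5,219) and its base near (282,187). Tube 1 stands in the caddy at (200,345). The small tray is centred at (479,78).

```bash
python3 -c "
from h import *
k=np.load('k5.npy',allow_pickle=True).item()
c=plane(k,(284.5,218.5),110);b=plane(k,(282.5,190),0)
T=arm.calibration('top')
print(c,b,tri([k,T],[(284.5,218.5),(214,257)]),'trayS',plane(k,(479,78),14)); print(local([*c[:2],235]))
for z in(0,110):
  print([proj(k,np.array([475.5+dx,98.5,z])) for dx in(-15,0,15)])
"
```

```text
[474.95519374  99.48080366 110.        ] [480.15036329  98.4453277    0.        ] [475.88093294  98.24655768 105.80469911] trayS [366.86612533 284.80852835  14.        ]
[  0.98066048   3.26761154 114.00054541]
[array([282.607682 , 172.4238856]), array([282.56302432, 185.89579257]), array([282.51953646, 199.01480012])]
[array([283.25980392, 199.82110246]), array([283.18103919, 219.1876077 ]), array([283.10530381, 237.80925996])]
```

Converted, 113.5 mm / 600 = 0.1892, 90 mm / 600 = 0.15.

>>> send_rows(rows=[[1, -0.0025, 0.0025, 0.0667, 0, 0, 0], [1, -0.0025, 0.0025, 0.15, 0, 0, 0], [1, -0.0025, 0.0025, 0.1892, 0, 0, 0], [0, -0.0025, 0.0025, 0.1892, 0, 0, 0], [-0.2, -0.0025, 0.0025, 0.1892, 0, 0, 0]])

```text
time_s: 10.07
eef_pos: [477.3, 98.1, 236.6]
ee_rot: [0.0, 3.141, 0.0]
ft_force: [-0.6, -0.6, 0.8]
gripper_width: 0.601
gripper_force: 0.0
```

>>> send_rows(rows=[[-1, 0, 0, 0, 0, 0, 0], [-1, 0, 0, 0, 0, 0, 0], [-1, 0, 0, 0, 0, 0, 0], [-1, 0, 0, 0, 0, 0, 0]])

```text
time_s: 10.58
eef_pos: [477.2, 98.2, 236.7]
ee_rot: [-0.0, 3.14, 0.001]
ft_force: [0.2, 0.1, 8.6]
gripper_width: 0.349
gripper_force: 33.8
```

Converted, -115 mm / 600 = -0.1917, -85 mm / 600 = -0.1417, 0.47 rad / 3.1416 = 0.1496.

>>> send_rows(rows=[[-1, 0, 0, -0.05, 0, 0, 0], [-1, 0, 0, -0.1333, 0, 0, 0], [-1, -0.0417, -0.0333, -0.1917, 0, 0, 0.0477], [-1, -0.1167, -0.0833, -0.1917, 0, 0, 0.0987], [-1, -0.1917, -0.1417, -0.1917, 0, 0, 0.1496]])

```text
time_s: 11.2
eef_pos: [593.0, 12.3, 352.2]
ee_rot: [0.738, 3.052, 0.002]
ft_force: [0.1, 0.9, -1.9]
gripper_width: 0.354
gripper_force: 34.8
```

```bash
python3 -c "
from h import *
print(local([662,-38,350]), arm.read_state()['eef_pos'],arm.read_state()['ee_rot'],arm.read_state()['joint_positions'].round(2))
"
```

```text
[-84.36280227 -13.26110915   2.33067773] [593.0008379   12.32414865 352.22871556] [7.37624724e-01 3.05198965e+00 1.65888844e-03] [-0.03  0.8  -0.1   1.48  0.09  0.86  0.94]
```

Converted, -84.5 mm / 600 = -0.1408, -60 mm / 600 = -0.1, 0.31 rad / 3.1416 = 0.0987.

>>> send_rows(rows=[[-1, -0.0333, -0.0217, -0.025, 0, 0, 0.0477], [-1, -0.1, -0.0217, -0.025, 0, 0, 0.0987], [-1, -0.1408, -0.0225, -0.025, 0, 0, 0.0987], [-1, -0.1408, -0.0225, -0.025, 0, 0, 0.0987], [-1, -0.1408, -0.0225, 0.0333, 0, 0, 0.0987]])

```text
time_s: 11.82
eef_pos: [661.2, -36.9, 332.6]
ee_rot: [1.193, 2.902, 0.003]
ft_force: [0.2, -0.6, -2.1]
gripper_width: 0.347
gripper_force: 34.9
```

```bash
python3 -c "
from h import *
k,im=look(['tube_a','caddy'],'w6.png')
cv2.imwrite('pics/c6.png',im[50:400,100:460,::-1])
a=np.arange(0,6.28,.01);P=np.array([proj(k,np.array([650+50*np.cos(t),-17.5+50*np.sin(t),55])) for t in a]);print(P.min(0),P.max(0))
print(local([662,-38,307]),arm.read_state()['ee_rot'])
"
```

```text
tcp [661.2 -36.9 332.6] t 11.82
tube_a tip->z0 [([87.1, 103.3], [471.4, -110.0, 0.0], 0.97), ([279.6, 217.5], [684.2, -60.4, 0.0], 0.9), ([304.9, 167.0], [663.5, -3.5, 0.0], 0.8)] rect [([321.9, 181.5, 57.2, 60.2], 0.93), ([281.6, 274.0, 78.3, 148.2], 0.84), ([50.3, 99.7, 98.4, 49.3], 0.61)]
caddy tip->z0 [([281.1, 168.9], [647.8, -22.2, 0.0], 0.73)] rect [([285.5, 170.4, 123.4, 110.3], 0.55)]
[227.79584613 116.47703073] [346.22419061 233.1267566 ]
[-1.3763668  -0.21858599 25.24487856] [1.19332084e+00 2.90480804e+00 7.54974562e-04]
```

View pics/c6.png

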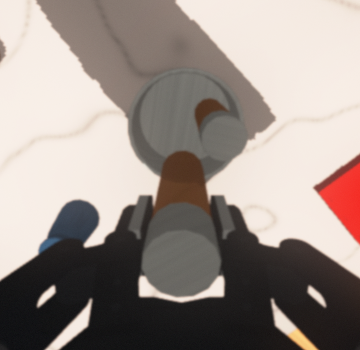

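The predicted rim (227.8 to 346.2, top 116.5) matches the picture. Tube 1 stands with its cap at (322,185), and I see no conflict with the fingers. I lower tube 2.

Converted, 87 mm / 600 = 0.145, 82 mm / 600 = 0.1367.

>>> send_rows(rows=[[-1, 0, 0, 0.0583, 0, 0, 0], [-1, 0, 0, 0.1083, 0, 0, 0], [-1, 0, 0, 0.1367, 0, 0, 0], [-1, 0, 0, 0.145, 0, 0, 0], [-1, 0, 0, 0.145, 0, 0, 0]])

```text
time_s: 12.7
eef_pos: [661.4, -37.1, 244.6]
ee_rot: [1.194, 2.905, 0.0]
ft_force: [0.7, 0.8, -0.2]
gripper_width: 0.35
gripper_force: 34.9
```

Converted, 3.8 mm / 600 = 0.0063, 2 mm / 600 = 0.0033, 0.16 rad / 3.1416 = 0.0509.

>>> send_rows(rows=[[-1, 0, 0, 0, 0, 0, 0.0509], [-1, 0, 0, 0.0033, 0, 0, 0.0509], [-1, 0, 0, 0.0063, 0, 0, 0.0509], [-1, 0, 0, 0.0063, 0, 0, 0.0509]])

```text
time_s: 13.2
eef_pos: [661.4, -37.1, 240.8]
ee_rot: [1.418, 2.802, 0.001]
ft_force: [-0.1, 0.6, 7.2]
gripper_width: 0.35
gripper_force: 35.0
```

Converted, -110 mm / 600 = -0.1833, -50 mm / 600 = -0.0833.

>>> send_rows(rows=[[0.0, 0, 0, 0, 0, 0, 0], [0.3, 0, 0, 0, 0, 0, 0], [0.3, 0, 0, 0, 0, 0, 0], [0.3, 0, 0, -0.0833, 0, 0, 0], [0.3, 0, 0, -0.1833, 0, 0, 0]])

```text
time_s: 13.82
eef_pos: [660.9, -37.0, 350.6]
ee_rot: [-1.421, -2.8, 0.001]
ft_force: [0.6, 0.4, 0.8]
gripper_width: 0.65
gripper_force: 0.0
```

Converted, -0.9 rad / 3.1416 = -0.2865.

>>> send_rows(rows=[[1, 0, 0, 0, 0, 0, -0.0573], [1, 0, 0, 0, 0, 0, -0.1146], [1, 0, 0, 0, 0, 0, -0.1719], [1, 0, 0, 0, 0, 0, -0.2292], [1, 0, 0, 0, 0, 0, -0.2865]])

```text
time_s: 14.45
eef_pos: [661.1, -37.1, 349.9]
ee_rot: [-0.053, -3.141, 0.0]
ft_force: [-0.1, -0.1, 1.1]
gripper_width: 0.998
gripper_force: 0.0
```

```bash
python3 -c "
from h import *
print(local([471,-108.5,350]), arm.read_state()['eef_pos'],arm.read_state()['ee_rot'])
k,im=look(['tube_a'],'w7.png')
"
```

```text
[ 1.87606278e+02 -7.77506179e+01 -8.38649714e-02] [661.10248196 -37.0695059  349.89051114] [-5.25591565e-02 -3.14109579e+00  3.12243581e-04]
tcp [661.1 -37.1 349.9] t 14.45
tube_a tip->z0 [([314.6, 188.0], [665.5, -0.9, 0.0], 0.81), ([280.7, 185.7], [661.6, -38.2, 0.0], 0.67)] rect [([283.8, 208.9, 43.6, 64.3], 0.87), ([329.9, 207.9, 55.1, 65.2], 0.74)]
```

Converted, 187.5 mm / 600 = 0.3125, 175 mm / 600 = 0.2917, -0.035 rad / 3.1416 = -0.0111.

>>> send_rows(rows=[[1, 0.1, -0.0417, 0, 0, 0, -0.0111], [1, 0.2, -0.0833, 0, 0, 0, -0.0111], [1, 0.2917, -0.1217, 0, 0, 0, -0.0111], [1, 0.3125, -0.1292, 0, 0, 0, -0.0111], [1, 0.3125, -0.1292, 0, 0, 0, -0.0111]])

```text
time_s: 15.22
eef_pos: [470.0, -107.7, 350.4]
ee_rot: [0.016, 3.141, -0.001]
ft_force: [0.8, 0.4, 0.2]
gripper_width: 1.003
gripper_force: 0.0
```

```bash
python3 -c "
from h import *
k,im=look(['tube_a','pod_large'],'w8.png')
np.save('k8.npy',k,allow_pickle=True)
cv2.imwrite('pics/c8.png',im[:,:,::-1])
for z in(0,110):
  print([proj(k,np.array([471+dx,-108.5,z])) for dx in(-15,0,15)])
"
```

```text
tcp [ 470.  -107.7  350.4] t 15.22
tube_a tip->z0 [([336.2, 331.3], [663.9, -39.4, 0.0], 0.98), ([279.9, 182.6], [467.2, -109.8, 0.0], 0.89), ([365.9, 332.0], [665.4, -1.0, 0.0], 0.6)] rect [([371.4, 340.2, 23.9, 27.4], 0.93), ([344.2, 345.6, 31.6, 40.7], 0.89), ([277.9, 202.9, 38.5, 63.6], 0.67)]
pod_large tip->z0 [([91.4, 107.5], [386.6, -302.1, 0.0], 0.85), ([338.6, 333.1], [666.7, -36.2, 0.0], 0.6), ([278.0, 182.6], [467.2, -111.9, 0.0], 0.32)] rect [([72.5, 101.8, 83.9, 66.8], 0.97)]
[array([280.97688684, 172.54172549]), array([281.12402982, 185.98048271]), array([281.26732973, 199.06824822])]
[array([280.7275839 , 199.87541744]), array([280.94960889, 219.17485444]), array([281.16312872, 237.73498268])]
```

View pics/c8.png

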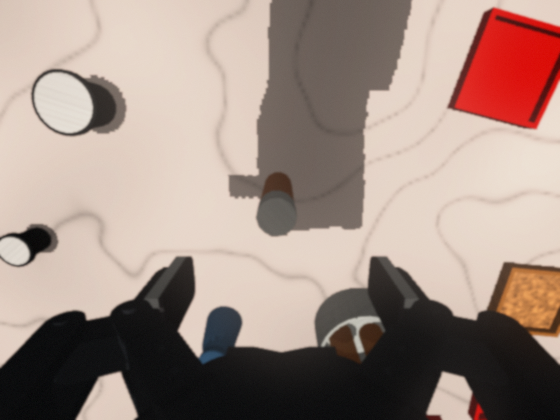

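Tube C's cap is at (277.5,216), giving about (469,-110.5). Both placed tubes stand in the caddy at (340,345) and (372,338). The large pod's lid is at (65,102).

Converted, 114 mm / 600 = 0.19, -2.8 mm / 600 = -0.0047.

>>> send_rows(rows=[[1, 0.0017, -0.0047, 0.0667, 0, 0, 0], [1, 0.0017, -0.0047, 0.15, 0, 0, 0], [1, 0.0017, -0.0047, 0.19, 0, 0, 0], [0, 0.0017, -0.0047, 0.19, 0, 0, 0], [-0.2, 0.0017, -0.0047, 0.19, 0, 0, 0]])

```text
time_s: 16.1
eef_pos: [470.0, -109.7, 236.8]
ee_rot: [0.008, 3.141, -0.0]
ft_force: [-0.2, 0.2, 0.0]
gripper_width: 0.601
gripper_force: 0.0
```

>>> send_rows(rows=[[-1, 0, 0, 0, 0, 0, 0], [-1, 0, 0, 0, 0, 0, 0], [-1, 0, 0, 0, 0, 0, 0], [-1, 0, 0, 0, 0, 0, 0]])

```text
time_s: 16.6
eef_pos: [469.9, -110.1, 236.9]
ee_rot: [0.008, 3.14, -0.001]
ft_force: [0.1, -1.2, 8.8]
gripper_width: 0.354
gripper_force: 33.8
```

```bash
python3 -c "
from h import *
k=np.load('k8.npy',allow_pickle=True).item()
print('podL lid',plane(k,(65,102.5),46))
from math import *
# rim silhouette: caddy + expected tubes
print('t1 top',proj(k,np.array([662,3,114])),'t2',proj(k,np.array([661.5,-37,114])))
"
```

```text
podL lid [ 383.73956489 -296.24079451   46.        ]
t1 top [404.41717906 415.47526007] t2 [360.9155343  415.36210473]
```

Converted, -125 mm / 600 = -0.2083, -120 mm / 600 = -0.2.

>>> send_rows(rows=[[-1, 0, 0, -0.05, 0, 0, 0], [-1, 0, 0, -0.1333, 0, 0, 0], [-1, -0.05, 0.0333, -0.2083, 0, 0, 0], [-1, -0.125, 0.0833, -0.2083, 0, 0, 0], [-1, -0.2, 0.155, -0.2083, 0, 0, 0]])

```text
time_s: 17.23
eef_pos: [591.2, -17.4, 362.4]
ee_rot: [0.011, 3.14, -0.001]
ft_force: [0.3, -1.2, -1.2]
gripper_width: 0.346
gripper_force: 34.7
```

Converted, -36 mm / 600 = -0.06, 35 mm / 600 = 0.0583.

>>> send_rows(rows=[[-1, -0.05, 0, 0, 0, 0, 0], [-1, -0.06, 0, 0, 0, 0, 0], [-1, -0.06, 0, 0, 0, 0, 0], [-1, -0.06, 0, 0.0583, 0, 0, 0], [-1, -0.06, 0, 0.0583, 0, 0, 0]])

```text
time_s: 17.85
eef_pos: [625.1, -18.0, 324.9]
ee_rot: [-0.008, -3.138, 0.0]
ft_force: [-0.1, -0.5, -0.7]
gripper_width: 0.349
gripper_force: 34.7
```

```bash
python3 -c "
from h import *
print(local([626,-17.3,241]),arm.read_state()['ee_rot'])
k,im=look(['tube_a','caddy'],'w9.png')
cv2.imwrite('pics/c9.png',im[50:400,100:460,::-1])
a=np.arange(0,6.28,.01);P=np.array([proj(k,np.array([650+50*np.cos(t),-17.5+50*np.sin(t),55])) for t in a]);print(P.min(0),P.max(0))
print(proj(k,np.array([626,-17.3,91])))
"
```

```text
[-1.13373648  0.72297483 83.86191844] [-8.17387315e-03 -3.13816734e+00  3.91965169e-04]
tcp [625.1 -18.  324.9] t 17.85
tube_a tip->z0 [([298.6, 230.6], [667.8, -0.3, 0.0], 0.88), ([277.9, 216.0], [651.3, -22.1, 0.0], 0.77), ([263.2, 224.8], [661.0, -37.8, 0.0], 0.6)] rect [([283.7, 272.8, 81.0, 148.4], 0.9), ([310.1, 232.2, 24.4, 30.7], 0.77), ([253.1, 231.3, 14.6, 33.2], 0.48)]
caddy tip->z0 [([281.0, 211.3], [646.1, -18.9, 0.0], 0.97)] rect [([281.5, 209.8, 117.3, 85.1], 0.84)]
[224.82388813 178.07377634] [340.27174316 285.61565654]
[282.8654962  222.98683167]
```

View pics/c9.png

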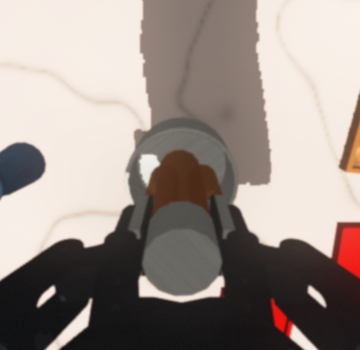

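The rim centre is at column 282.5 and the held tube at 283, so they are aligned. I lower it.

Converted, 79 mm / 600 = 0.1317, 73 mm / 600 = 0.1217.

>>> send_rows(rows=[[-1, -0.0008, 0.0008, 0.05, 0, 0, 0], [-1, -0.0008, 0.0008, 0.0917, 0, 0, 0], [-1, -0.0008, 0.0008, 0.1217, 0, 0, 0], [-1, -0.0008, 0.0008, 0.1317, 0, 0, 0], [-1, -0.0008, 0.0008, 0.1317, 0, 0, 0]])

```text
time_s: 18.73
eef_pos: [626.8, -17.1, 247.3]
ee_rot: [0.008, 3.141, -0.0]
ft_force: [0.6, -0.1, -0.7]
gripper_width: 0.35
gripper_force: 34.7
```

Converted, 6.3 mm / 600 = 0.0105, 5 mm / 600 = 0.0083.

>>> send_rows(rows=[[-1, 0, 0, 0.005, 0, 0, 0], [-1, 0, 0, 0.0083, 0, 0, 0], [-1, 0, 0, 0.0105, 0, 0, 0], [-1, 0, 0, 0.0105, 0, 0, 0]])

```text
time_s: 19.23
eef_pos: [626.7, -17.1, 241.0]
ee_rot: [0.008, 3.141, -0.0]
ft_force: [-0.4, -0.3, 4.1]
gripper_width: 0.35
gripper_force: 34.7
```

Converted, -110 mm / 600 = -0.1833, -50 mm / 600 = -0.0833.

>>> send_rows(rows=[[0.0, 0, 0, 0, 0, 0, 0], [0.3, 0, 0, 0, 0, 0, 0], [0.3, 0, 0, 0, 0, 0, 0], [0.3, 0, 0, -0.0833, 0, 0, 0], [0.3, 0, 0, -0.1833, 0, 0, 0]])

```text
time_s: 19.85
eef_pos: [626.4, -17.1, 351.3]
ee_rot: [-0.007, -3.14, -0.0]
ft_force: [1.2, 0.2, 0.0]
gripper_width: 0.648
gripper_force: 0.0
```

Converted, -225 mm / 600 = -0.375, 200 mm / 600 = 0.3333.

>>> send_rows(rows=[[1, 0.0667, -0.075, 0, 0, 0, 0], [1, 0.1333, -0.15, 0, 0, 0, 0], [1, 0.2, -0.225, 0, 0, 0, 0], [1, 0.2667, -0.3, 0, 0, 0, 0], [1, 0.3333, -0.375, 0, 0, 0, 0]])

```text
time_s: 20.48
eef_pos: [424.1, -242.3, 350.8]
ee_rot: [0.007, 3.141, -0.001]
ft_force: [-0.2, -1.5, -0.1]
gripper_width: 1.002
gripper_force: 0.0
```

Converted, -54 mm / 600 = -0.09, -50 mm / 600 = -0.0833.

>>> send_rows(rows=[[1, 0.0667, -0.0833, 0.0167, 0, 0, 0], [1, 0.0717, -0.09, 0.05, 0, 0, 0], [1, 0.0717, -0.09, 0.05, 0, 0, 0]])

```text
time_s: 20.85
eef_pos: [381.9, -295.2, 320.0]
ee_rot: [-0.009, -3.14, -0.001]
ft_force: [0.7, 1.1, 0.4]
gripper_width: 1.003
gripper_force: 0.0
```

```bash
python3 -c "
from h import *
k,im=look(['pod_large'],'w10.png')
np.save('k10.npy',k,allow_pickle=True)
cv2.imwrite('pics/c10.png',im[:,:,::-1])
im=arm.camera('top');cv2.imwrite('pics/t10.png',cv2.resize(im[100:340,100:420,::-1],None,fx=2.4,fy=2.4))
a=np.arange(0,6.28,.01);P=np.array([proj(k,np.array([383.7+28*np.cos(t),-296.2+28*np.sin(t),46])) for t in a]);print(P.min(0),P.max(0))
print(arm.read_state()['joint_positions'].round(2))
"
```

```text
tcp [ 381.9 -295.2  320. ] t 20.85
pod_large tip->z0 [([277.3, 196.2], [386.0, -299.3, 0.0], 0.78)] rect [([278.9, 208.1, 65.3, 59.5], 0.93)]
[247.64367179 175.20022615] [312.91866634 237.62718846]
[ 0.74  0.71 -0.26  1.91  0.33  0.56  1.82]
```

View pics/c10.png

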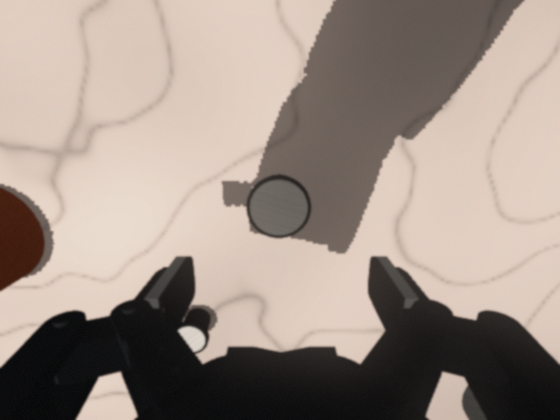

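The pod's rim is centred at (279,207), at about (384,-297), and its size matches the stated height. I grasp it.

Converted, 126 mm / 600 = 0.21, 100 mm / 600 = 0.1667.

>>> send_rows(rows=[[1, -0.0033, -0.0033, 0.0833, 0, 0, 0], [1, -0.0033, -0.0033, 0.1667, 0, 0, 0], [1, -0.0033, -0.0033, 0.21, 0, 0, 0], [1, -0.0033, -0.0033, 0.21, 0, 0, 0], [0.4, -0.0033, -0.0033, 0.21, 0, 0, 0]], newtons=25)

```text
time_s: 21.68
eef_pos: [384.8, -296.9, 195.9]
ee_rot: [0.007, 3.14, -0.002]
ft_force: [-0.1, 0.3, 0.6]
gripper_width: 0.819
gripper_force: 0.0
```

>>> send_rows(rows=[[-1, 0, 0, 0, 0, 0, 0], [-1, 0, 0, 0, 0, 0, 0], [-1, 0, 0, 0, 0, 0, 0], [-1, 0, 0, 0, 0, 0, 0]])

```text
time_s: 22.18
eef_pos: [384.6, -297.1, 196.1]
ee_rot: [0.008, 3.14, -0.002]
ft_force: [-0.4, 1.5, 13.7]
gripper_width: 0.639
gripper_force: 23.7
```

Converted, 130 mm / 600 = 0.2167, -120 mm / 600 = -0.2.

>>> send_rows(rows=[[-1, 0, 0, -0.0667, 0, 0, 0], [-1, 0, 0, -0.15, 0, 0, 0], [-1, -0.025, 0.0583, -0.2, 0, 0, 0], [-1, -0.0583, 0.1333, -0.2, 0, 0, 0], [-1, -0.0967, 0.2167, -0.2, 0, 0, 0]])

```text
time_s: 22.8
eef_pos: [443.2, -166.2, 316.0]
ee_rot: [0.01, 3.14, -0.001]
ft_force: [0.9, -0.5, -0.6]
gripper_width: 0.641
gripper_force: 26.6
```

Converted, 245 mm / 600 = 0.4083, 195 mm / 600 = 0.325.

>>> send_rows(rows=[[-1, -0.0333, 0.075, 0, 0, 0, 0], [-1, -0.0667, 0.1583, 0, 0, 0, 0], [-1, -0.1, 0.2417, 0, 0, 0, 0], [-1, -0.1333, 0.325, 0, 0, 0, 0], [-1, -0.1667, 0.4083, 0, 0, 0, 0]])

```text
time_s: 23.42
eef_pos: [544.5, 79.0, 315.8]
ee_rot: [0.008, 3.14, 0.0]
ft_force: [1.2, -0.9, 0.4]
gripper_width: 0.633
gripper_force: 26.6
```

Converted, 117 mm / 600 = 0.195, 95 mm / 600 = 0.1583.

>>> send_rows(rows=[[-1, -0.0583, 0.0833, 0, 0, 0, 0], [-1, -0.1, 0.1583, 0, 0, 0, 0], [-1, -0.1183, 0.195, 0, 0, 0, 0], [-1, -0.1183, 0.195, 0, 0, 0, 0]])

```text
time_s: 23.92
eef_pos: [615.5, 195.6, 315.2]
ee_rot: [0.004, 3.141, 0.002]
ft_force: [-0.4, -0.7, -0.9]
gripper_width: 0.641
gripper_force: 26.6
```

```bash
python3 -c "
from h import *
k,im=look(['pod_large','tray_large'],'w11.png')
print(local([613.5,195,201]),arm.read_state()['gripper_width'])
hsv=cv2.cvtColor(im,cv2.COLOR_RGB2HSV)
for z,l in((14,44),(0,44)):
  print([proj(k,np.array([613.5+a*l,195+b*l,z])).round().tolist() for a,b in((-1,-1),(-1,1),(1,1),(1,-1))])
"
```

```text
tcp [615.5 195.6 315.2] t 23.93
pod_large tip->z0 [] rect [([280.9, 271.2, 122.1, 121.3], 0.74)]
tray_large tip->z0 [([179.2, 377.2], [846.0, 71.0, 0.0], 0.93), ([280.8, 191.5], [614.1, 195.1, 0.0], 0.91), ([450.5, 202.4], [625.9, 364.7, 0.0], 0.6)] rect [([156.8, 383.4, 33.7, 60.5], 0.94), ([284.2, 335.3, 80.1, 30.6], 0.79), ([284.0, 190.6, 100.3, 90.1], 0.78), ([460.9, 204.6, 118.4, 95.0], 0.76), ([34.9, 226.4, 69.4, 54.9], 0.59)]
[  2.14606805   1.96198199 114.14269766] 0.6309169299962332
[[232.0, 147.0], [329.0, 147.0], [325.0, 238.0], [236.0, 238.0]]
[[234.0, 146.0], [327.0, 145.0], [324.0, 232.0], [238.0, 232.0]]
```

Converted, 112.5 mm / 600 = 0.1875, 109 mm / 600 = 0.1817.

>>> send_rows(rows=[[-1, 0.0017, -0.0008, 0.075, 0, 0, 0], [-1, 0.0017, -0.0008, 0.15, 0, 0, 0], [-1, 0.0017, -0.0008, 0.1817, 0, 0, 0], [-1, 0.0017, -0.0008, 0.1875, 0, 0, 0], [-1, 0.0017, -0.0008, 0.1875, 0, 0, 0]])

```text
time_s: 24.8
eef_pos: [615.0, 193.5, 203.5]
ee_rot: [0.008, 3.14, 0.001]
ft_force: [0.8, 0.2, 1.4]
gripper_width: 0.638
gripper_force: 26.7
```

Converted, 2.3 mm / 600 = 0.0038, 1.5 mm / 600 = 0.0025.

>>> send_rows(rows=[[-1, 0, 0, 0.0025, 0, 0, 0], [-1, 0, 0, 0.0038, 0, 0, 0], [-1, 0, 0, 0.0038, 0, 0, 0]])

```text
time_s: 25.18
eef_pos: [614.9, 193.6, 201.2]
ee_rot: [0.008, 3.14, 0.001]
ft_force: [-2.4, -0.3, 12.6]
gripper_width: 0.636
gripper_force: 27.4
```

Converted, -110 mm / 600 = -0.1833, -50 mm / 600 = -0.0833.

>>> send_rows(rows=[[0.6, 0, 0, 0, 0, 0, 0], [1, 0, 0, 0, 0, 0, 0], [1, 0, 0, 0, 0, 0, 0], [1, 0, 0, -0.0833, 0, 0, 0], [1, 0, 0, -0.1833, 0, 0, 0]])

```text
time_s: 25.8
eef_pos: [614.4, 193.4, 310.5]
ee_rot: [-0.007, -3.14, 0.001]
ft_force: [1.9, 0.0, 0.6]
gripper_width: 0.996
gripper_force: 0.0
```

Converted, -265 mm / 600 = -0.4417, -210 mm / 600 = -0.35.

>>> send_rows(rows=[[1, 0.025, -0.075, -0.0417, 0, 0, 0], [1, 0.05, -0.1667, -0.0417, 0, 0, 0], [1, 0.075, -0.2583, -0.0417, 0, 0, 0], [1, 0.0917, -0.35, -0.0417, 0, 0, 0], [1, 0.1, -0.4417, -0.0417, 0, 0, 0]])

```text
time_s: 26.42
eef_pos: [552.8, -72.9, 335.1]
ee_rot: [0.007, 3.141, -0.0]
ft_force: [1.5, -0.5, -0.3]
gripper_width: 0.994
gripper_force: 0.0
```

Converted, -275 mm / 600 = -0.4583, -220 mm / 600 = -0.3667.

>>> send_rows(rows=[[1, 0.0083, -0.0917, 0, 0, 0, 0], [1, 0.0167, -0.1833, 0, 0, 0, 0], [1, 0.025, -0.275, 0, 0, 0, 0], [1, 0.0333, -0.3667, 0, 0, 0, 0], [1, 0.04, -0.4583, 0, 0, 0, 0]])

```text
time_s: 27.05
eef_pos: [527.6, -348.0, 335.0]
ee_rot: [0.008, 3.141, -0.0]
ft_force: [1.2, 0.1, 0.4]
gripper_width: 0.996
gripper_force: 0.0
```

Converted, -43 mm / 600 = -0.0717, 40 mm / 600 = 0.0667.

>>> send_rows(rows=[[1, 0.0017, -0.0717, 0.0167, 0, 0, 0], [1, 0.0017, -0.0717, 0.0667, 0, 0, 0], [1, 0.0017, -0.0717, 0.0667, 0, 0, 0]])

```text
time_s: 27.42
eef_pos: [526.4, -388.9, 293.2]
ee_rot: [-0.008, -3.139, -0.003]
ft_force: [0.3, 0.4, 0.3]
gripper_width: 1.003
gripper_force: 0.0
```

```bash
cat > seg.py <<'E'
from h import *
k,im=look(['pod_small'],'w12.png')
for x,y in((529,-390),):
  a=np.arange(0,6.28,.01);P=np.array([proj(k,np.array([x+19*np.cos(t),y+19*np.sin(t),34])) for t in a]);print(P.min(0),P.max(0))
print(arm.read_state()['joint_positions'].round(2),local([529,-390,184]))
E
python3 seg.py
```

```text
tcp [ 526.4 -388.9  293.2] t 27.43
pod_small tip->z0 [([274.7, 203.1], [529.6, -394.8, 0.0], 0.9)] rect [([277.1, 214.2, 46.7, 44.3], 0.79)]
[256.38160878 191.32903465] [303.22898142 235.83780899]
[ 0.7   0.97 -0.26  1.28  0.27  0.93  1.95] [ -1.58243745  -1.22274816 112.15974631]
```

Converted, 110 mm / 600 = 0.1833, 85 mm / 600 = 0.1417.

>>> send_rows(rows=[[1, -0.0042, -0.005, 0.0667, 0, 0, 0], [1, -0.0042, -0.005, 0.1417, 0, 0, 0], [1, -0.0042, -0.005, 0.1833, 0, 0, 0], [0.6, -0.0042, -0.005, 0.1833, 0, 0, 0], [0.1, -0.0042, -0.005, 0.1833, 0, 0, 0]], newtons=20)

```text
time_s: 28.2
eef_pos: [529.9, -392.2, 186.8]
ee_rot: [0.007, 3.14, -0.002]
ft_force: [-1.0, -1.2, 1.0]
gripper_width: 0.605
gripper_force: 0.0
```

>>> send_rows(rows=[[-1, 0, 0, 0, 0, 0, 0], [-1, 0, 0, 0, 0, 0, 0], [-1, 0, 0, 0, 0, 0, 0], [-1, 0, 0, 0, 0, 0, 0]])

```text
time_s: 28.7
eef_pos: [529.7, -392.3, 186.7]
ee_rot: [0.008, 3.14, -0.002]
ft_force: [-0.3, 1.7, 10.0]
gripper_width: 0.433
gripper_force: 18.9
```

Converted, 140 mm / 600 = 0.2333, -120 mm / 600 = -0.2.

>>> send_rows(rows=[[-1, 0, 0, -0.0667, 0, 0, 0], [-1, 0, 0, -0.15, 0, 0, 0], [-1, 0, 0.0583, -0.2, 0, 0, 0], [-1, 0, 0.1417, -0.2, 0, 0, 0], [-1, 0, 0.2333, -0.2, 0, 0, 0]])

```text
time_s: 29.32
eef_pos: [529.7, -250.9, 306.2]
ee_rot: [0.009, 3.14, -0.001]
ft_force: [1.7, 0.6, -0.6]
gripper_width: 0.43
gripper_force: 20.1
```

Converted, 270 mm / 600 = 0.45, 215 mm / 600 = 0.3583.

>>> send_rows(rows=[[-1, 0.0167, 0.0833, 0, 0, 0, 0], [-1, 0.0333, 0.175, 0, 0, 0, 0], [-1, 0.05, 0.2667, 0, 0, 0, 0], [-1, 0.0667, 0.3583, 0, 0, 0, 0], [-1, 0.0833, 0.45, 0, 0, 0, 0]])

```text
time_s: 29.95
eef_pos: [480.9, 19.8, 305.8]
ee_rot: [0.008, 3.14, 0.0]
ft_force: [1.6, 0.7, -0.7]
gripper_width: 0.429
gripper_force: 20.1
```

Converted, 245 mm / 600 = 0.4083, 200 mm / 600 = 0.3333.

>>> send_rows(rows=[[-1, 0.0417, 0.0833, 0, 0, 0, 0], [-1, 0.0833, 0.1667, 0, 0, 0, 0], [-1, 0.125, 0.25, 0, 0, 0, 0], [-1, 0.1583, 0.3333, 0, 0, 0, 0], [-1, 0.1867, 0.4083, 0, 0, 0, 0]])

```text
time_s: 30.58
eef_pos: [369.5, 265.5, 305.7]
ee_rot: [0.006, 3.14, 0.002]
ft_force: [0.9, -1.0, 0.2]
gripper_width: 0.43
gripper_force: 20.1
```

```bash
python3 -c "
from h import *
k,im=look(['pod_small','tray_small'],'w13.png')
print(arm.read_state()['joint_positions'].round(2),local([367,287,191.7]),arm.read_state()['gripper_width'])
# cork/wood colour segmentation
T=arm.calibration('top')
hsv=cv2.cvtColor(im,cv2.COLOR_RGB2HSV);c=proj(k,np.array([367,287,14]));print('exp',c)
"
```

```text
tcp [369.5 265.5 305.7] t 30.57
pod_small tip->z0 [([277.6, 248.8], [425.8, 261.6, 0.0], 0.67)] rect [([281.9, 271.9, 82.1, 88.6], 0.68)]
tray_small tip->z0 [([305.1, 194.7], [369.2, 288.3, 0.0], 0.74)] rect [([306.2, 191.2, 100.5, 90.2], 0.71)]
[-0.67  0.71 -0.03  2.03  0.05  0.4   0.83] [  3.87502719  23.68936238 113.62926236] 0.42964497509475846
exp [304.87002354 196.26536313]
```

Converted, 111 mm / 600 = 0.185, 22.5 mm / 600 = 0.0375.

>>> send_rows(rows=[[-1, 0.0025, 0.0375, 0, 0, 0, 0], [-1, 0.0025, 0.0375, 0.0833, 0, 0, 0], [-1, 0.0025, 0.0375, 0.15, 0, 0, 0], [-1, 0.0025, 0.0375, 0.185, 0, 0, 0], [-1, 0.0025, 0.0375, 0.185, 0, 0, 0]])

```text
time_s: 31.45
eef_pos: [369.5, 285.1, 193.2]
ee_rot: [-0.01, -3.14, 0.002]
ft_force: [0.2, -0.6, 0.1]
gripper_width: 0.426
gripper_force: 20.7
```

>>> send_rows(rows=[[-1, 0, 0, 0.0025, 0, 0, 0], [-1, 0, 0, 0.0042, 0, 0, 0], [-1, 0, 0, 0.0042, 0, 0, 0]])

```text
time_s: 31.82
eef_pos: [369.2, 286.2, 191.8]
ee_rot: [0.008, 3.141, 0.001]
ft_force: [-0.2, -0.1, -0.4]
gripper_width: 0.434
gripper_force: 20.7
```

Converted, 1 mm / 600 = 0.0017.

>>> send_rows(rows=[[-1, 0, 0, 0.0017, 0, 0, 0], [-1, 0, 0, 0.0017, 0, 0, 0], [-1, 0, 0, 0.0017, 0, 0, 0]])

```text
time_s: 32.2
eef_pos: [369.1, 286.2, 190.3]
ee_rot: [-0.008, -3.142, 0.0]
ft_force: [-0.2, 0.4, -0.5]
gripper_width: 0.428
gripper_force: 20.7
```

Converted, 1.5 mm / 600 = 0.0025, 0.8 mm / 600 = 0.0013.

>>> send_rows(rows=[[-1, 0, 0, 0.0013, 0, 0, 0], [-1, 0, 0, 0.0025, 0, 0, 0], [-1, 0, 0, 0.0025, 0, 0, 0]])

```text
time_s: 32.58
eef_pos: [369.1, 286.2, 189.6]
ee_rot: [0.008, 3.141, 0.001]
ft_force: [-2.4, -1.8, 24.9]
gripper_width: 0.435
gripper_force: 21.9
```

```bash
python3 -c "
from h import *
k,im=look(['pod_small','tray_small'])
cv2.imwrite('pics/c14.png',cv2.resize(im[130:360,160:400,::-1],None,fx=2.5,fy=2.5))
"
```

```text
tcp [369.1 286.2 189.6] t 32.58
pod_small tip->z0 [([279.3, 250.0], [371.4, 284.7, 0.0], 0.55)] rect [([281.7, 272.8, 81.8, 88.1], 0.7)]
tray_small tip->z0 [([284.9, 246.3], [369.1, 287.9, 0.0], 0.6)] rect [([282.4, 274.1, 83.2, 86.4], 0.73)]
```

Converted, -90 mm / 600 = -0.15, -40 mm / 600 = -0.0667.

>>> send_rows(rows=[[-1, 0, 0, -0.0012, 0, 0, 0], [0.1, 0, 0, -0.0012, 0, 0, 0], [0.5, 0, 0, -0.0012, 0, 0, 0], [0.5, 0, 0, -0.0667, 0, 0, 0], [0.5, 0, 0, -0.15, 0, 0, 0]])

```text
time_s: 33.45
eef_pos: [368.9, 286.0, 279.3]
ee_rot: [-0.007, -3.14, 0.002]
ft_force: [1.2, 0.0, -0.1]
gripper_width: 0.75
gripper_force: 0.0
```

Converted, -80 mm / 600 = -0.1333, -75 mm / 600 = -0.125.

>>> send_rows(rows=[[1, -0.0333, -0.0333, -0.05, 0, 0, 0], [1, -0.0833, -0.0833, -0.1, 0, 0, 0], [1, -0.1167, -0.125, -0.1, 0, 0, 0], [1, -0.1333, -0.1333, -0.1, 0, 0, 0], [1, -0.1333, -0.1333, -0.1, 0, 0, 0]])

```text
time_s: 34.08
eef_pos: [448.8, 205.9, 338.4]
ee_rot: [-0.008, -3.141, 0.0]
ft_force: [-0.1, 0.1, -0.3]
gripper_width: 0.998
gripper_force: 0.0
```

```bash
python3 -c "
from h import *
k,im=look(['pod_small','pod_large','tray_small','tray_large','tube_a','caddy'])
t=arm.camera('top');s=arm.camera('side')
print([ (np.round(d['uv'],1),round(d['p'],2)) for n in('shaker','jar') for c in('top','side') for d in arm.tip_of(n,c)[:1]])
b=cv2.resize(t[160:320,110:350],(400,267));c=cv2.resize(s[100:300,140:340],(400,400))
m=cv2.resize(im,(400,300))
out=np.zeros((600,800,3),np.uint8);out[:267,:400]=b;out[:400,400:]=c;out[290:590,:400]=m
cv2.imwrite('pics/final.png',out[:,:,::-1])
"
```

```text
tcp [448.8 205.9 338.4] t 34.08
pod_small tip->z0 [([363.5, 108.7], [369.2, 287.1, 0.0], 0.97)] rect [([372.5, 108.2, 47.0, 44.9], 0.93), ([367.6, 105.6, 97.1, 101.8], 0.69)]
pod_large tip->z0 [([270.8, 325.4], [623.0, 191.6, 0.0], 0.83)] rect [([270.8, 331.0, 53.4, 40.3], 0.96)]
tray_small tip->z0 [([362.4, 107.1], [367.7, 285.9, 0.0], 0.63)] rect [([368.4, 105.7, 98.7, 99.2], 0.87), ([371.6, 107.0, 46.9, 45.6], 0.3)]
tray_large tip->z0 [([273.2, 320.9], [616.5, 194.7, 0.0], 0.95), ([188.3, 98.3], [358.6, 115.1, 0.0], 0.58)] rect [([419.2, 316.0, 87.6, 33.8], 0.84), ([189.1, 95.5, 109.0, 122.3], 0.79), ([275.8, 317.6, 82.8, 64.4], 0.72)]
tube_a tip->z0 [] rect [([95.8, 397.5, 45.3, 43.3], 0.76), ([368.9, 104.0, 98.4, 100.1], 0.36)]
caddy tip->z0 [] rect [([107.6, 360.6, 40.8, 98.9], 0.63)]
[(array([321.8, 197.7]), 0.65), (array([292. , 223.8]), 0.79), (array([471.2, 277.1]), 0.72), (array([262.6, 361.5]), 0.56)]
```

View pics/final.png

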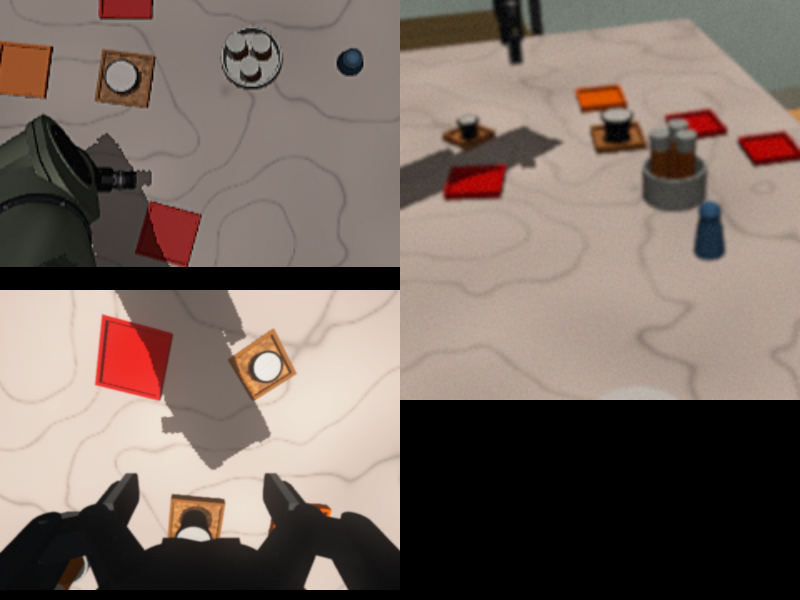

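The composite picture shows three tubes upright in the caddy (250,58), the large pod lid up in the large tray (123,77) and the small pod in the small tray (267,366). The shaker and jar are where they were.

```bash
python3 -c "
from cell import arm
print(arm.close_job())"
```

```text
the job is handed in; nothing more can be done
None
```

The job is handed in: in the last pictures all three tubes stand upright in the caddy, each pod is lid up in its tray, and the shaker and jar are where they were.

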